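# Push the washer tin home between the pipe stubs

### The arm

A 7-joint arm with a two-finger parallel gripper is mounted at the origin on the work surface. World frame = base frame: x ahead of the robot, y to its left, z up, the work surface at z = 0. Lengths are in m, angles in rad, forces in N, time in s.
With the tool pointing down it reaches from about 0.425 to 0.975 m from the base axis. Payload 16.7 kg.
Tool frame: the origin (TCP) lies between the finger pads; the fingertips stand ctrl.tcp_to_tips ahead of it and the grasp point (between the pads) lies 8 mm behind it (ctrl.tcp_to_tips is the distance from the TCP to the fingertips, in m); z points along the fingers, y is the line along which they close (so a half turn about z gives the same grasp; the last joint's range is limited). The gripper opens to 85 mm and grips with 20 to 120 N. Pads are 22 mm wide; open, the fingers measure 114 mm over their backs; the gripper's body (76 mm by 85 mm) begins 54 mm behind the grasp point. The pads swing forward as they close: fully open they stand 13 mm farther back than shut.
Start: joints at [-1.474, 0.426, 0.074, 1.606, -0.034, 1.111, -0.067], TCP at [0.165, 0.655, 0.242] pointing down, gripper open.
Joint ranges: [-2.85, 2.85], [-0.5, 2.14], [-1.23, 1.37], [0.21, 2.46], [-1.02, 4.16], [0.16, 2.05], [-2.73, 2.73]. Speed limits (rad/s): [1.89, 1.89, 2.39, 2.39, 3.01, 3.01, 3.01].

### API

Orientations are given as a unit quaternion [w, x, y, z].
In Python, from workcell import ctrl gives the robot as it stands. The module is installed in compiled form; this text tells all that it offers.
- The arm moves only by the shell command python3 -m handwheel 'ROWS' [FORCE]. ROWS is JSON, a list of rows, each a list of 7 numbers: the opening, from -1 (shut) to 1 (fully open), then the shift along the tool's x, y, z in mm, then the turn, a rotation vector about the tool's x, y, z in rad. A call has 1 to 12 rows; each row shifts and turns the commanded pose from where the row before left it, along the tool's axes as they then stand; what a row does not reach is not made up. A row lasts 1/10 s, in which the tool goes at most 50 mm and 8.59 degrees, less where a joint would pass 70% of its speed; a pose out of reach is approached as far as the arm can. A call with a gripper value outside its range is refused whole. The fingers move at their own pace and stop on an object; FORCE is the grip in N (left out, the last holds). Time passes only in rows, so rows that do not move let the fingers close. It gives the time, the measured TCP pose, the force, the opening and the grip force at its end, in the units of the state.
- ctrl.get_obs(): the state, without advancing time (a new reading comes with each control period).
- ctrl.grab_frame(name): name is "scene" or "side" or "wrist"; returns a dict with "frame" (420x560x3 uint8, red, green, blue), "fx", "fy", "cx", "cy" (pixels), "k1" (the pictures are not rectified: a ray, as slopes to the right and down, at radius r is drawn at 1 + k1 r^2 times it, then the intrinsics apply), "extrinsics" (4x4, takes a point from camera to world coordinates). Camera axes: x right, y up, looking along -z (the intrinsics and any distortion apply to the point x, -y, -z); pixel columns grow to the right and rows downward; lengths in m; the calibration is good to about 2 mm. A picture is of the moment at which its call begins. There is no depth.
- ctrl.hand_in(): hands the job in; it is judged then, once.
The state is a dict: "clock": time; "q": joint angles; "dq": joint speeds; "joint_torque": joint torques, N m; "tool_pos": TCP position; "orientation": TCP orientation; "contact_force": force on the tool from outside, world axes, zero at the start; "wrist_torque": the same for the moment, N m; "gripper_width": opening from 0.0 (shut) to 1.0 (fully open); "grip_force": force on a finger pad.
Only numpy, scipy, OpenCV 4.12 (cv2) and the standard library are available. Lean on these libraries where they do the work, as an engineer would, in place of code of your own. Each camera call takes 0.05 s, during which the arm holds its last target. There are 200 camera calls.

### The job

Push the round chrome washer tin along the shelf, through the narrow gap between the two capped pipe stubs, and on into the low wooden bay behind them until it rests fully home against the bay's back batten. Only push it with the fingers: it must stay flat on the shelf all the way, never lifted or tipped, and the things standing around must be left alone.

Things in the scene. Friction and masses are not known exactly. Their poses are not given: they have to be found in the camera images.
- tin: Closed round chrome tin, plain flat-sided cylinder 90 mm in diameter and 28 mm high, about 0.25 kg, loose, slides on the shelf. Origin: centre of its underside; z up; its yaw means nothing.
- pipes: Fixed group of two pipe stubs and a wooden bay. Origin: on the shelf, midway between the stubs; x axis: through the gap in the pushing direction, into the bay; y across the gap; z up. The clear gap is 97 mm, so the tin has 3.5 mm to spare each side. The tin starts before the gap, centre at x = -190 to -150 mm, y = -50 to 50 mm in this frame.
- stub_right (a point): Centre, on the shelf, of the stub at y = -75.5 mm, x = 0 of the pipes frame: upright grey pipe with white cap, 54 mm diameter, 40 mm high (48 mm with the square lug on the cap). Fixed.
- stub_left (a point): The same for the twin stub at y = +75.5 mm, x = 0 of the pipes frame.
- bay_home (a point): Where the centre of the tin's underside is when fully home, x = 115 mm, y = 0 of the pipes frame; axes as the pipes. Fixed U-shaped bay of battens 12 mm high and thick: inner face of the back batten 45 mm further along x (at 160 mm); side battens from x = 100 to 160 mm of the pipes frame, inner faces at y = -56 and +56 mm.
- brush: Bystander: bottle brush with wooden handle lying on the shelf, 230 mm long, 32 mm high, about 200 mm to the -y side of the pipes' x axis. Origin on the shelf under its middle, x along it towards the bristles.
- plunger: Bystander: red plunger head standing mouth down, 110 mm diameter, 68 mm high. Origin: centre of its underside.
- plug: Bystander: black rubber drain plug, 50 mm diameter, 30 mm high with its stud. Origin: centre of its underside.
- bottle_a: Bystander: amber pump bottle, 66 mm diameter, 190 mm high. Origin: centre of its underside.
- bottle_b: Bystander: clear pump bottle, 66 mm diameter, 190 mm high. Origin: centre of its underside.
- jar: Bystander: closed jar, 72 mm diameter, 80 mm high. Origin: centre of its underside.

How it is judged:
By the outcome, as a careful person would: the job done as asked, in the order asked, and still so for the second after the job is handed in, with the robot touching nothing.
It also fails if it takes over 48 s, if anything falls off the work surface, if the arm or the gripper's body presses on something with over 40 N, if the wrist force passes 120 N, or if a joint passes its speed limit or range.

## Working session

There is one attempt and no reset: what is moved stays moved. The work goes in short steps, Python scripts to look and compute and a shell command to move; the robot and the scene stay as the last step left them, time stands still between calls to the robot, and variables do not carry over. Pictures are saved under pics/ and viewed, at most 12 in all, crops included, and the job is handed in when it is done.

```bash
mkdir -p pics; cat > h.py <<'E'
import numpy as np, cv2
from workcell import ctrl
def grab(n,name):
    f=ctrl.grab_frame(n); cv2.imwrite(f'pics/{name}.png',cv2.cvtColor(f['frame'],cv2.COLOR_RGB2BGR)); 
    np.save(f'pics/{name}.npy',f,allow_pickle=True); return f
def load(name): return np.load(f'pics/{name}.npy',allow_pickle=True).item()
def ray(f,px):
    K=np.array([[f['fx'],0,f['cx']],[0,f['fy'],f['cy']],[0,0,1.]])
    u=cv2.undistortPoints(np.array(px,float).reshape(-1,1,2),K,np.array([f['k1'],0,0,0,0.])).reshape(-1,2)
    d=np.c_[u[:,0],-u[:,1],-np.ones(len(u))]
    E=np.array(f['extrinsics']); return E[:3,3],d@E[:3,:3].T
def onplane(f,px,z):
    o,d=ray(f,px); return o+d*((z-o[2])/d[:,2])[:,None]
def proj(f,P):
    E=np.linalg.inv(f['extrinsics']); p=np.atleast_2d(P)@E[:3,:3].T+E[:3,3]
    x=p[:,0]/-p[:,2]; y=-p[:,1]/-p[:,2]; s=1+f['k1']*(x*x+y*y)
    return np.c_[f['fx']*x*s+f['cx'],f['fy']*y*s+f['cy']]
E
python3 - <<'E'
from h import *
for n in ("scene","side","wrist"):
    f=grab(n,n+"0"); print(n,f['fx'],f['k1'],np.round(f['extrinsics'],3).tolist())
o=ctrl.get_obs(); print(o,ctrl.tcp_to_tips)
a=[cv2.imread(f'pics/{n}0.png') for n in("scene","side")]
E
```

```text
scene 508.75645866866427 -0.06403112882194247 [[-0.678, -0.613, 0.405, 1.077], [0.735, -0.573, 0.363, 0.401], [0.009, 0.544, 0.839, 1.023], [0.0, 0.0, 0.0, 1.0]]
side 412.48923285179245 -0.07166541764748259 [[-0.931, 0.24, -0.274, 0.3], [-0.364, -0.631, 0.685, 0.756], [-0.008, 0.737, 0.675, 0.811], [0.0, 0.0, 0.0, 1.0]]
wrist 328.28280829536726 0.01751089648050866 [[0.245, -0.928, -0.282, 0.094], [0.97, 0.234, 0.072, 0.671], [-0.001, -0.291, 0.957, 0.373], [0.0, 0.0, 0.0, 1.0]]
{'clock': 0.15, 'q': array([-1.47353834,  0.42659873,  0.07387225,  1.60646387, -0.03410994,
        1.11080795, -0.06709484]), 'dq': array([ 0.00024307, -0.00289995,  0.00139947, -0.00073543, -0.00035602,
        0.00165509,  0.00265531]), 'joint_torque': array([ 5.00936978e-03, -9.50305653e+01,  3.76418665e+00, -4.63767064e+01,
        1.94498204e-02,  7.69399601e-03, -8.92240564e-05]), 'tool_pos': array([0.16482875, 0.65424367, 0.2417633 ]), 'orientation': array([-3.07952145e-05,  1.23089015e-01,  9.92395503e-01, -5.08200568e-04]), 'contact_force': array([ 0.4323015 , -0.26380494,  0.57826719]), 'wrist_torque': array([ 0.05301251, -0.06457848,  0.05484566]), 'grip_force': 0.0, 'gripper_width': 1.0018674773796892} 0.011
```

View pics/scene0.png

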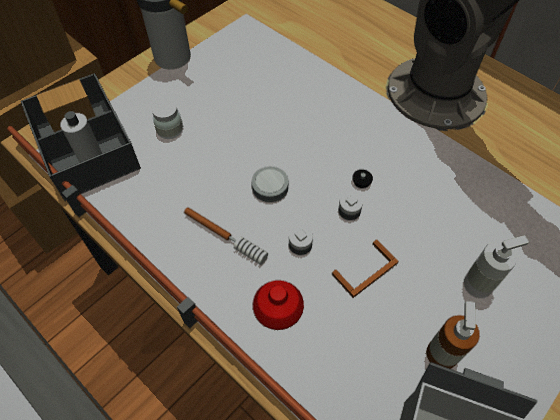

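View pics/side0.png

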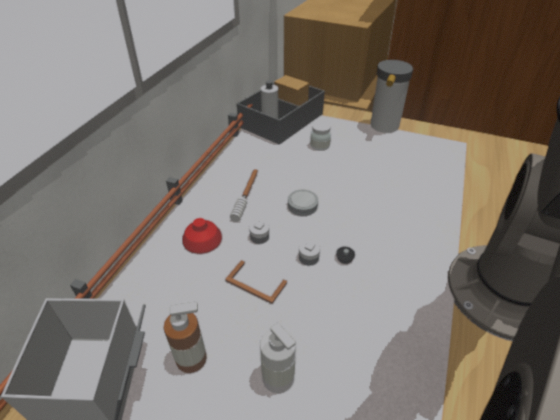

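Scene: tin at (270,183), stub caps at (350,203) and (300,237), bay corners about (352,294)/(397,262). Side: tin at (303,200), stubs at (259,230) and (310,250), and the bay at lower left of them.

```bash
python3 - <<'E'
from h import *
g=load('scene0');s=load('side0')
def tri(a,b):
    o1,d1=ray(g,[a]);o2,d2=ray(s,[b]);A=np.c_[d1[0],-d2[0]];t=np.linalg.lstsq(A,o2-o1,rcond=None)[0]
    return np.round((o1+t[0]*d1[0]+o2+t[1]*d2[0])/2,3)
for n,z,a,b in [('tin',.028,(270,181),(303,199)),('stubA',.04,(350,204),(310,249)),('stubB',.04,(301,238),(259,229)),('plug',.015,(363,178),(346,255)),('plunger',.05,(278,295),(201,228)),('jar',.08,(167,108),(321,128)),('bot_clear',.1,(488,270),(278,360)),('amber',.1,(455,340),(186,340))]:
    print(n,np.round(onplane(g,[a],z)[0],3),np.round(onplane(s,[b],z)[0],3),tri(a,b))
print('brush',onplane(g,[(187,211),(266,259)],.016).round(3).tolist())
print('bay',onplane(g,[(335,272),(352,294),(397,262),(377,241)],.012).round(3).tolist())
c1=cv2.resize(cv2.imread('pics/scene0.png')[150:310,230:410],None,fx=4,fy=3.7*4/3.7)[:600]
c1=cv2.resize(cv2.imread('pics/scene0.png')[155:305,235:410],None,fx=4,fy=4,interpolation=cv2.INTER_CUBIC)
cv2.imwrite('pics/c1.png',c1)
c2=cv2.resize(cv2.imread('pics/side0.png')[180:310,210:370],None,fx=4,fy=4,interpolation=cv2.INTER_CUBIC)
cv2.imwrite('pics/c2.png',c2)
E
```

```text
tin [ 0.566 -0.114  0.028] [ 0.563 -0.115  0.028] [ 0.564 -0.115  0.027]
stubA [0.493 0.074 0.04 ] [0.482 0.075 0.04 ] [0.485 0.068 0.03 ]
stubB [0.638 0.051 0.04 ] [0.629 0.055 0.04 ] [0.633 0.047 0.031]
plug [0.396 0.04  0.015] [0.395 0.04  0.015] [0.395 0.04  0.015]
plunger [0.775 0.11  0.05 ] [0.769 0.115 0.05 ] [0.773 0.108 0.043]
jar [ 0.605 -0.438  0.08 ] [ 0.606 -0.427  0.08 ] [ 0.607 -0.436  0.078]
bot_clear [0.461 0.401 0.1  ] [0.437 0.412 0.1  ] [0.443 0.4   0.074]
amber [0.632 0.431 0.1  ] [0.617 0.438 0.1  ] [0.624 0.431 0.084]
brush [[0.756, -0.203, 0.016], [0.72, 0.021, 0.016]]
bay [[0.638, 0.153, 0.012], [0.654, 0.213, 0.012], [0.525, 0.239, 0.012], [0.513, 0.173, 0.012]]
```

View pics/c1.png

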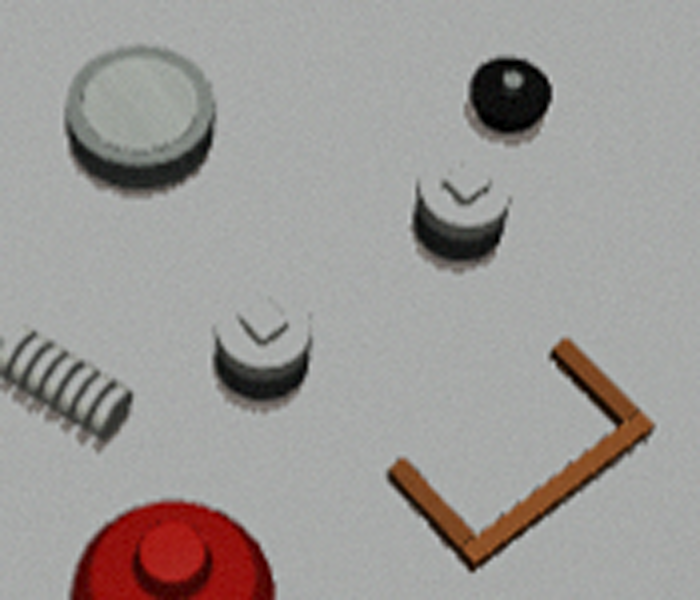

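View pics/c2.png

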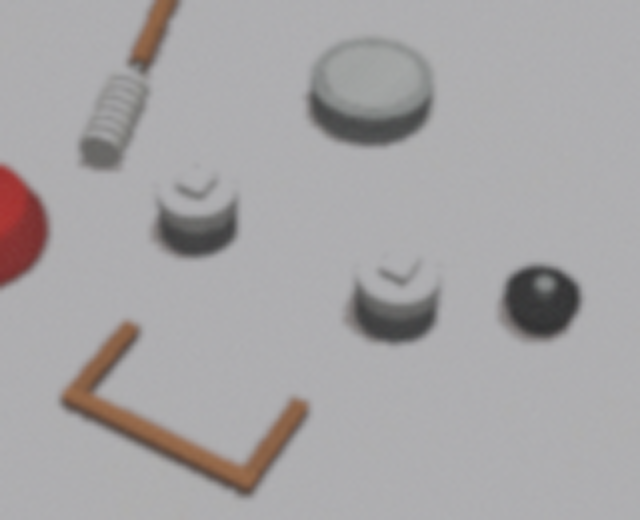

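Crops: the orange bay is clear in both views (scene crop corners (390,460),(473,568),(652,428),(565,340)). The tin's top ellipse is centred at about (140,104) in the scene crop and (372,79) in the side crop. The right stub is at (263,340) and the left at (462,195).

```bash
cat > m.py <<'E'
from h import *
def bay(f,roi):
    im=f['frame']; hsv=cv2.cvtColor(im,cv2.COLOR_RGB2HSV); x0,y0,x1,y1=roi
    m=np.zeros(im.shape[:2],np.uint8); m[y0:y1,x0:x1]=cv2.inRange(hsv[y0:y1,x0:x1],(3,90,90),(25,255,255))
    ys,xs=np.nonzero(m); P=onplane(f,np.c_[xs,ys],.012)[:,:2]*1000
    r=cv2.minAreaRect(P.astype(np.float32)); return r
if __name__=='__main__':
    for n,roi in(('scene0',(325,235,405,300)),('side0',(222,255,292,308))):
        f=load(n); r=bay(f,roi); B=cv2.boxPoints(r); print(n,r,np.round(B,1).tolist())
        # tin dark-side/rim: gradient ellipse
    g=load('scene0');s=load('side0')
    for f,c,lab in((g,(235,155),'scene'),(s,(210,180),'side')):
        E={'scene':dict(tintop=[(65,104),(216,104),(140,45),(140,165)],sB=[(215,0),(311,0)]),'side':dict(tintop=[(311,79),(433,79),(372,38),(372,119)])}[lab]
        P=onplane(f,np.array(E['tintop'])/4.+c,.028); print(lab,'tin',P.round(4).tolist(),P.mean(0))
    for f,c,pts in((g,(235,155),dict(R=(263,340),L=(463,196),Rb=(263,401),Lb=(459,263))),(s,(210,180),dict(R=(198,192),L=(398,276),Rb=(196,255),Lb=(395,342)))):
        cam=np.array(f['extrinsics'])[:2,3]
        for k,p in pts.items():
            b=k.endswith('b'); P=onplane(f,[np.array(p)/4.+c],0 if b else .04)[0,:2]
            if b: P=P-.027*(cam-P)/np.linalg.norm(cam-P)
            print(k,P.round(4))
E
python3 m.py
```

```text
scene0 ((582.0906982421875, 192.93685913085938), (70.89389038085938, 134.4541473388672), 80.63902282714844) [[510.0, 168.89999389648438], [642.7000122070312, 147.0], [654.2000122070312, 217.0], [521.5, 238.8000030517578]]
side0 ((579.8765869140625, 195.42489624023438), (69.42516326904297, 133.40023803710938), 80.61752319335938) [[508.3999938964844, 172.10000610351562], [640.0, 150.3000030517578], [651.2999877929688, 218.8000030517578], [519.7000122070312, 240.5]]
scene tin [[0.5965, -0.147, 0.028], [0.5342, -0.0803, 0.028], [0.5331, -0.145, 0.028], [0.5979, -0.083, 0.028]] [ 0.56543657 -0.11381427  0.028     ]
side tin [[0.6037, -0.096, 0.028], [0.5211, -0.1274, 0.028], [0.5773, -0.156, 0.028], [0.5487, -0.0708, 0.028]] [ 0.56269061 -0.11257958  0.028     ]
R [0.642  0.0538]
L [0.4913 0.0748]
Rb [0.6326 0.0494]
Lb [0.4826 0.0768]
R [0.6296 0.0511]
L [0.4827 0.0753]
Rb [0.6361 0.0458]
Lb [0.4834 0.0685]
```

```bash
python3 -m handwheel '[[0,0,0,-20,0,0,0],[0,0,0,-20,0,0,0],[0,-20,-40,0,0,0,0.1],[0,-20,-40,0,0,0,0.1],[0,-20,-40,0,0,0,0.1],[0,-20,-40,0,0,0,0.1]]'; python3 -c "
from workcell import ctrl;print(ctrl.get_obs()['q'])"
```

```text
clock: 0.75
tool_pos: [0.1773, 0.4751, 0.2819]
orientation: [0.0, 0.32, 0.947, -0.0]
contact_force: [-0.5, 0.9, 0.5]
gripper_width: 0.502
grip_force: 0.0
[-1.47905959  0.11070879  0.15056032  1.93531649 -0.01855329  1.09740441
 -0.40205953]
```

```bash
python3 -m handwheel '[[0,0,0,0,0,0,0.14],[0,0,0,0,0,0,0.14],[0,0,0,0,0,0,0.14],[0,0,0,0,0,0,0.14],[0,0,0,0,0,0,0.14],[0,0,0,0,0,0,0.052]]'; python3 - <<'E'
from workcell import ctrl
import numpy as np
from scipy.spatial.transform import Rotation as R
o=ctrl.get_obs();q=o['orientation'];M=R.from_quat(np.r_[q[1:],q[0]])
p=o['tool_pos']
for t in ([.45,.1,.28],[.586,-.241,.28]):
    print(M.inv().apply(np.array(t)-p)*1000); p=np.array(t)
print(M.as_matrix().round(3),o['q'])
E
```

```text
clock: 1.35
tool_pos: [0.1767, 0.477, 0.2822]
orientation: [0.0, 0.646, 0.763, -0.0]
contact_force: [0.6, 0.0, 0.4]
gripper_width: 0.501
grip_force: 0.0
[-417.03131894  207.06907751    2.28031674]
[-3.58810612e+02  7.76655402e+01  9.22714958e-02]
[[-0.166  0.986 -0.   ]
 [ 0.986  0.166 -0.   ]
 [-0.    -0.    -1.   ]] [-1.52930984  0.11228944  0.20377403  1.93443904 -0.02549064  1.09761832
 -1.14882804]
```

```bash
python3 -m handwheel '[[0,-35,17,0,0,0,0],[0,-35,17,0,0,0,0],[0,-35,17,0,0,0,0],[0,-35,17,0,0,0,0],[0,-35,17,0,0,0,0],[0,-35,17,0,0,0,0],[0,-35,17,0,0,0,0],[0,-35,17,0,0,0,0],[0,-35,17,0,0,0,0],[0,-35,18,0,0,0,0],[0,-35,18,0,0,0,0],[0,-32,18,0,0,0,0]]'; python3 -m handwheel '[[0,-36,8,0,0,0,0],[0,-36,8,0,0,0,0],[0,-36,8,0,0,0,0],[0,-36,8,0,0,0,0],[0,-36,8,0,0,0,0],[0,-36,8,0,0,0,0],[0,-36,8,0,0,0,0],[0,-36,8,0,0,0,0],[0,-36,8,0,0,0,0],[0,-36,8,0,0,0,0]]'; cat > d.py <<'E'
import sys
from workcell import ctrl
import numpy as np
from scipy.spatial.transform import Rotation as R
O=np.array([.5589,.060]);yaw=np.radians(80.63);u=np.array([np.cos(yaw),np.sin(yaw)]);v=np.array([-u[1],u[0]])
if __name__=='__main__':
    o=ctrl.get_obs();q=o['orientation'];M=R.from_quat(np.r_[q[1:],q[0]]);m=M.as_matrix()
    p=o['tool_pos'];d=p[:2]-O
    print('pipes-frame tcp',(d@u*1000).round(1),(d@v*1000).round(1),'z',p[2].round(4),'x-angle rel',np.degrees(np.arctan2(m[1,0],m[0,0])-yaw).round(2),'q7',o['q'][6].round(2),'t',o['clock'],'F',o['contact_force'].round(1))
    if len(sys.argv)>1:
        a,b,z=map(float,sys.argv[1:4]); t=np.r_[O+u*a/1000+v*b/1000,z/1000]
        print('shift',(M.inv().apply(t-p)*1000).round(1))
E
python3 d.py -293 -76 100
```

```text
clock: 2.55
tool_pos: [0.4527, 0.0999, 0.2825]
orientation: [-0.0, 0.644, 0.765, 0.0]
contact_force: [1.1, 1.1, -0.8]
gripper_width: 0.5
grip_force: 0.0
clock: 3.55
tool_pos: [0.5929, -0.2405, 0.2819]
orientation: [-0.0, 0.644, 0.765, -0.0]
contact_force: [-0.4, 0.2, 0.8]
gripper_width: 0.499
grip_force: 0.0
pipes-frame tcp -291.0 -82.5 z 0.2819 x-angle rel 19.25 q7 0.79 t 3.55 F [-0.4  0.2  0.8]
shift [  0.2  -6.7 181.9]
```

```bash
python3 -m handwheel '[[0,0,-7,40,0,0,0],[0,0,0,40,0,0,0],[0,0,0,40,0,0,0],[0,0,0,40,0,0,0],[0,0,0,22,0,0,0]]'; python3 - <<'E'
from h import *
f=grab('wrist','w1')
E
python3 d.py
```

```text
clock: 4.05
tool_pos: [0.5842, -0.2398, 0.097]
orientation: [-0.002, 0.644, 0.765, -0.001]
contact_force: [0.3, 0.8, -0.0]
gripper_width: 0.501
grip_force: 0.0
pipes-frame tcp -291.4 -72.8 z 0.0948 x-angle rel 19.23 q7 0.93 t 4.1 F [-2.1  1.4 -4.6]
```

View pics/w1.png

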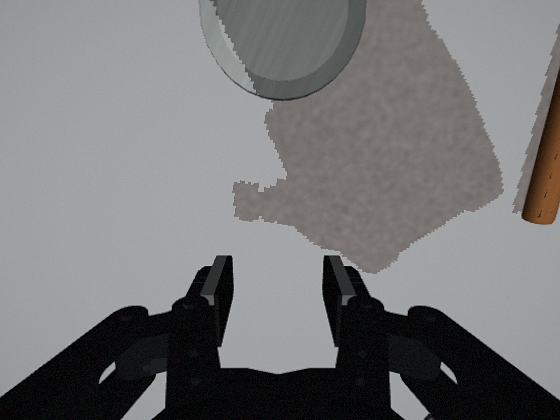

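The wrist view shows the tin ahead, its near rim lowest at (282,100), with the fingers centred at column 279. The brush handle is well to the right at (540,200).

```bash
python3 -m handwheel '[[0,0,2,30,0,0,0],[0,0,0,30,0,0,0],[0,0,0,13,0,0,0],[0,0,0,0,0,0,0]]';python3 d.py; python3 -m handwheel '[[0,20,0,0,0,0,0],[0,20,0,0,0,0,0],[0,15,0,0,0,0,0],[0,8,0,0,0,0,0],[0,6,0,0,0,0,0],[0,6,0,0,0,0,0],[0,6,0,0,0,0,0],[0,6,0,0,0,0,0],[0,6,0,0,0,0,0],[0,3,0,0,0,0,0],[0,0,0,0,0,0,0]]'; python3 d.py; python3 - <<'E'
from h import *
f=grab('wrist','w2');g=grab('side','s2')
a=cv2.imread('pics/w2.png');b=cv2.resize(cv2.imread('pics/side0.png')[0:1,0:1],(1,1))
c=cv2.resize(cv2.imread('pics/s2.png')[140:310,200:380],(360,340))
o=np.zeros((420,800,3),np.uint8);o[:315,:420]=cv2.resize(a,(420,315));o[:340,430:790]=c;cv2.imwrite('pics/m2.png',o)
E
```

```text
clock: 4.5
tool_pos: [0.5868, -0.24, 0.0265]
orientation: [-0.001, 0.644, 0.765, -0.001]
contact_force: [0.2, 0.2, 0.1]
gripper_width: 0.498
grip_force: 0.0
pipes-frame tcp -291.4 -76.4 z 0.0265 x-angle rel 19.22 q7 0.98 t 4.5 F [0.2 0.2 0.1]
clock: 5.6
tool_pos: [0.5712, -0.1452, 0.0273]
orientation: [-0.0, 0.644, 0.765, 0.0]
contact_force: [1.5, -0.9, 0.3]
gripper_width: 0.5
grip_force: 0.8
pipes-frame tcp -200.4 -45.5 z 0.0273 x-angle rel 19.25 q7 0.86 t 5.6 F [ 1.5 -0.9  0.3]
```

View pics/m2.png

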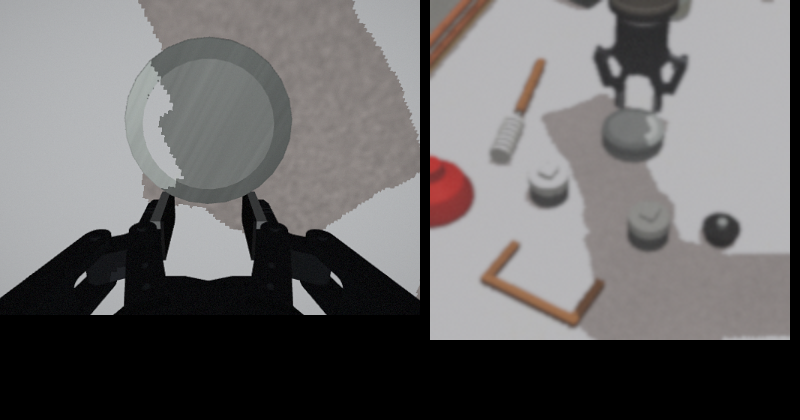

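Montage: the tin sits cradled against both fingertips (wrist half, (208,120)). In the side half it is at (633,130), short of the stubs at (548,183)/(648,222). The gripper knuckles are wide, so I check their height against the stubs and also measure the tin.

```bash
python3 - <<'E'
from h import *
from d import O,u,v
w=load('w2');s=load('s2')
def tri(a,b):
    o1,d1=ray(w,[a]);o2,d2=ray(s,[b]);t=np.linalg.lstsq(np.c_[d1[0],-d2[0]],o2-o1,rcond=None)[0]
    p=o1+t[0]*d1[0];q=o2+t[1]*d2[0];return (p+q)/2,np.linalg.norm(p-q)
t=ctrl.get_obs()['tool_pos']
for a,b in(((433,318),(285,170)),((127,318),(328,172))):
    p,e=tri(a,b);print((p-t).round(3),p.round(3),e.round(3))
# tin top outer ellipse in wrist: left,right,top,bottom
P=onplane(w,np.array([(125,120),(292,120),(208,37),(208,203)])*4/3.,.028)[:,:2]
print(P.round(4),P.mean(0)); d=P.mean(0)-O; print('tin pipes',d@u*1000,d@v*1000, 'dist tcp',np.linalg.norm(P.mean(0)-t[:2]))
E
python3 - <<'E'
import cv2
a=cv2.imread('pics/s2.png')[135:215,265:345]
cv2.imwrite('pics/z.png',cv2.resize(a,None,fx=6,fy=6,interpolation=cv2.INTER_CUBIC))
E
```

```text
[0.038 0.033 0.081] [ 0.609 -0.112  0.108] 0.029
[-0.054 -0.003  0.067] [ 0.518 -0.148  0.094] 0.043
[[ 0.5189 -0.0997]
 [ 0.6062 -0.0845]
 [ 0.5555 -0.0527]
 [ 0.5707 -0.1403]] [ 0.56282654 -0.09430648]
tin pipes -151.60837775487948 -28.99668759407055 dist tcp 0.05165430356065814
```

View pics/z.png

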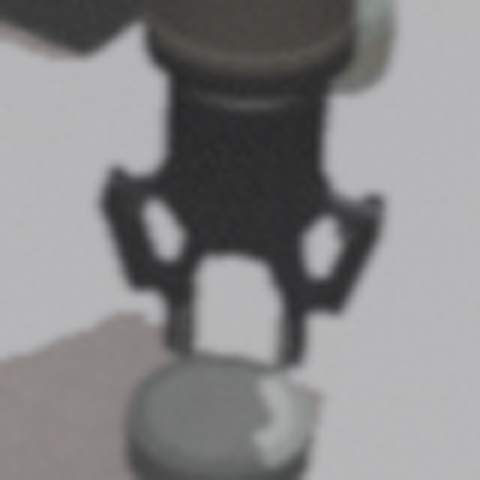

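Knuckles sit about ±48 mm wide at ~43 mm above the tips; closing the opening to a quarter brings them inside the gap. Tin at (-152,-29); push on 86 mm along this line.

```bash
python3 -m handwheel '[[0,6,0,0,0,0,0],[0,9,0,0,0,0,0],[0,9,0,0,0,0,0],[0,9,0,0,0,0,0],[0,9,0,0,0,0,0],[0,9,0,0,0,0,0],[0,9,0,0,0,0,0],[0,9,0,0,0,0,0],[0,8,0,0,0,0,0],[0,5,0,0,0,0,0],[0,3,0,0,0,0,0],[0,1,0,0,0,0,0]]'
python3 -m handwheel '[[0,0,0,0,0,0,0],[0,-15,0,0,0,0,0],[0,-20,0,0,0,0,0],[-0.5,0,0,0,0,0,0.112],[-0.5,0,0,0,0,0,0.112],[-0.5,0,0,0,0,0,0.112]]'; cat > t.py <<'E'
from h import *
from d import O,u,v
import sys
f=grab('wrist',sys.argv[1]); im=cv2.GaussianBlur(f['frame'],(5,5),0)
def tp(a,b,z): return np.r_[O+u*a/1000+v*b/1000,z]
# radial edge search for tin top rim: sample rays around guess in the z=.028 plane
c=np.array([float(sys.argv[2]),float(sys.argv[3])])
lab=cv2.cvtColor(im,cv2.COLOR_RGB2LAB).astype(float)
for it in range(3):
    pts=[]
    for th in np.radians(np.arange(0,360,5)):
        rr=np.arange(38,54,.5); W=np.array([tp(c[0]+r*np.cos(th),c[1]+r*np.sin(th),.028) for r in rr]); p=proj(f,W).astype(np.float32)
        if (p<2).any() or (p[:,0]>557).any() or (p[:,1]>240).any(): continue
        L=cv2.remap(lab.astype(np.float32),p[None,:,0],p[None,:,1],cv2.INTER_LINEAR)[0]
        gr=np.linalg.norm(L[4:]-L[:-4],axis=1); k=gr.argmax()
        if gr[k]>8: pts.append((c[0]+rr[k+2]*np.cos(th),c[1]+rr[k+2]*np.sin(th)))
    pts=np.array(pts)
    for _ in range(4):
        d=np.hypot(*(pts-c).T); A=(pts-c)/d[:,None]; ok=abs(d-45-0)<4
        c=c+np.linalg.lstsq(A[ok],d[ok]-45,rcond=None)[0]
print('tin',c.round(1),len(pts),ok.sum())
E
python3 d.py; python3 t.py w3 -70 0
```

```text
clock: 6.9
tool_pos: [0.5564, -0.0606, 0.0273]
orientation: [-0.0, 0.644, 0.765, -0.0]
contact_force: [0.4, -2.3, -0.5]
gripper_width: 0.502
grip_force: 1.0
clock: 7.5
tool_pos: [0.5624, -0.0969, 0.0274]
orientation: [0.0, 0.765, 0.644, 0.0]
contact_force: [-0.3, -0.1, 0.5]
gripper_width: 0.251
grip_force: 0.0
pipes-frame tcp -154.2 -29.0 z 0.0274 x-angle rel -0.37 q7 0.53 t 7.5 F [-0.3 -0.1  0.5]
tin [-72.4  -1.6] 49 48
```

View pics/w3.png

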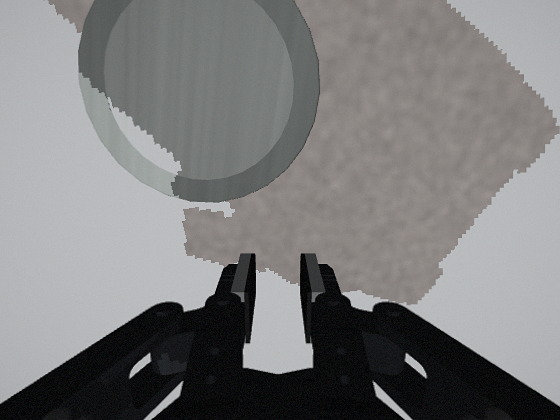

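Wrist view: the tin centre is near (200,80), left of the fingers (column 278), so I shift 28 mm across, then push straight to just before the gap and recheck.

```bash
python3 -m handwheel '[[-0.5,0,-15,0,0,0,-0.006],[-0.5,0,-13.5,0,0,0,0],[-0.5,15,0,0,0,0,0],[-0.5,8,0,0,0,0,0],[-0.5,6,0,0,0,0,0],[-0.5,6,0,0,0,0,0],[-0.5,6,0,0,0,0,0],[-0.5,6,0,0,0,0,0],[-0.5,6,0,0,0,0,0],[-0.5,3,0,0,0,0,0],[-0.5,0,0,0,0,0,0]]'; python3 d.py; python3 t.py w4 -45 0
```

```text
clock: 8.65
tool_pos: [0.5432, -0.0348, 0.0273]
orientation: [-0.0, 0.76, 0.649, 0.0]
contact_force: [-0.6, -0.2, -0.0]
gripper_width: 0.251
grip_force: 0.0
pipes-frame tcp -96.1 0.1 z 0.0273 x-angle rel 0.36 q7 0.45 t 8.65 F [-0.6 -0.2 -0. ]
tin [-42.1  -0.2] 52 45
```

View pics/w4.png

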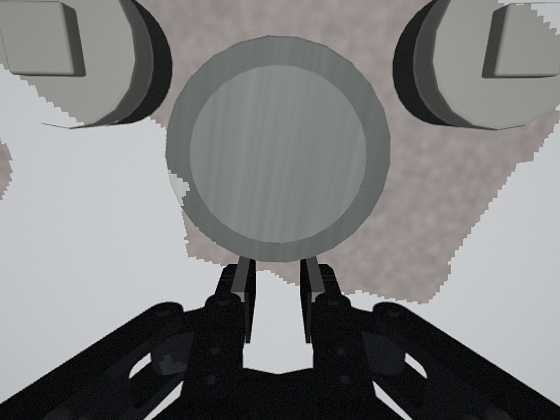

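```bash
python3 - <<'E'
from h import *
from d import O,u,v
f=load('w4'); g=f['frame'].astype(int).sum(2)
for r in(45,55,62,70,80): 
    row=g[r]; a=max(i for i in range(100,200) if row[i]<150); b=min(i for i in range(360,450) if row[i]<150)
    P=onplane(f,[(a+.5,r),(b-.5,r)],0)[:,:2]-O; print(r,a,b,(P@u*1000).round(1),(P@v*1000).round(1))
E
```

```text
45 168 397 [3.6 4.2] [ 47.5 -52.1]
55 170 394 [-0.4  0.2] [ 47.  -51.2]
62 171 393 [-3.2 -2.6] [ 46.8 -51.1]
70 171 393 [-6.5 -5.9] [ 47.1 -51.5]
80 170 394 [-10.6 -10. ] [ 47.9 -52.4]
```

The gap centre measures 2 mm to the −y side of the tin, so I correct during the approach.

```bash
python3 -m handwheel '[[-0.5,4,0.5,0,0,0,0.003],[-0.5,4,0.5,0,0,0,0.003],[-0.5,4,0.5,0,0,0,0],[-0.5,4,0.5,0,0,0,0],[-0.5,3,0.2,0,0,0,0],[-0.5,0,0,0,0,0,0]]'; python3 d.py; python3 t.py w5 -23 -1; python3 - <<'E'
from h import *
from d import O,u,v
f=load('w5'); g=f['frame'].astype(int).sum(2)
for r in range(100,170,12):
    row=g[r]; A=[i for i in range(100,215) if row[i]<150]; B=[i for i in range(350,450) if row[i]<150]
    if A and B:
        P=onplane(f,[(max(A)+.5,r),(min(B)-.5,r)],0)[:,:2]-O; print(r,max(A),min(B),(P@u*1000).round(1),(P@v*1000).round(1))
E
```

```text
clock: 9.3
tool_pos: [0.5485, -0.0164, 0.0273]
orientation: [-0.0, 0.762, 0.647, 0.0]
contact_force: [-0.3, 0.5, -0.3]
gripper_width: 0.249
grip_force: 0.0
pipes-frame tcp -77.1 -2.2 z 0.0273 x-angle rel 0.01 q7 0.41 t 9.3 F [-0.3  0.5 -0.3]
tin [-23.1  -2.6] 51 45
100 168 384 [0.2 0.2] [ 46.9 -51.5]
112 169 384 [-5.1 -5.1] [ 47. -52.]
124 166 387 [-10.4 -10.4] [ 48.9 -53.9]
136 164 390 [-15.9 -15.9] [ 50.4 -55.9]
148 157 395 [-21.5 -21.5] [ 54.3 -58.8]
160 141 411 [-27.3 -27.2] [ 62.6 -67.1]
```

Tin at y −2.6, gap centre at −2.3: aligned. Through the gap.

```bash
python3 -m handwheel '[[-0.5,4,0,0,0,0,0],[-0.5,6,0,0,0,0,0],[-0.5,6,0,0,0,0,0],[-0.5,6,0,0,0,0,0],[-0.5,6,0,0,0,0,0],[-0.5,6,0,0,0,0,0],[-0.5,6,0,0,0,0,0],[-0.5,6,0,0,0,0,0],[-0.5,6,0,0,0,0,0],[-0.5,3,0,0,0,0,0]]'; python3 d.py; python3 t.py w6 32 -2
```

```text
clock: 10.35
tool_pos: [0.5574, 0.0379, 0.0273]
orientation: [0.0, 0.762, 0.647, -0.0]
contact_force: [-0.8, -2.9, 0.9]
gripper_width: 0.248
grip_force: 1.4
pipes-frame tcp -22.0 -2.2 z 0.0273 x-angle rel 0.0 q7 0.31 t 10.35 F [-0.8 -2.9  0.9]
tin [31.1 -2.7] 51 47
```

```bash
python3 -m handwheel '[[-0.5,5,0,0,0,0,0],[-0.5,6,0,0,0,0,0],[-0.5,6,0,0,0,0,0],[-0.5,6,0,0,0,0,0],[-0.5,6,0,0,0,0,0],[-0.5,6,0,0,0,0,0],[-0.5,6,0,0,0,0,0],[-0.5,6,0,0,0,0,0],[-0.5,6,0,0,0,0,0],[-0.5,6,0,0,0,0,0],[-0.5,5,0,0,0,0,0],[-0.5,3,0,0,0,0,0]]'; python3 d.py; python3 t.py w7 98 -2
```

```text
clock: 11.6
tool_pos: [0.5683, 0.1039, 0.0273]
orientation: [-0.0, 0.763, 0.647, -0.0]
contact_force: [0.4, -2.3, 1.1]
gripper_width: 0.248
grip_force: 1.3
pipes-frame tcp 44.8 -2.1 z 0.0273 x-angle rel -0.01 q7 0.2 t 11.6 F [ 0.4 -2.3  1.1]
tin [98.3 -2.5] 51 42
```

View pics/w7.png

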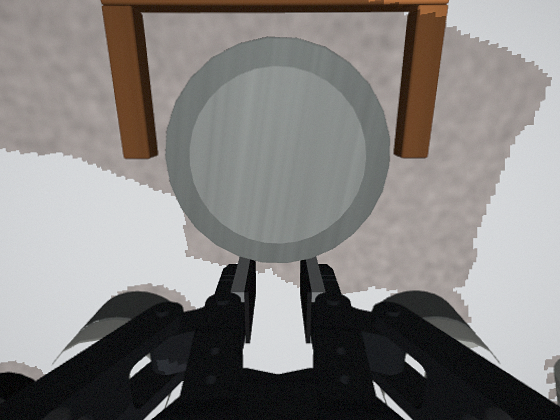

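The tin is centred between the battens (inner faces at columns ~157 and ~397). The back batten is just ahead (row 12). Finish slowly, watching the force.

```bash
python3 -m handwheel '[[-0.5,3,0,0,0,0,0],[-0.5,3,0,0,0,0,0],[-0.5,2,0,0,0,0,0],[-0.5,1,0,0,0,0,0],[-0.5,1,0,0,0,0,0]]'; python3 -m handwheel '[[-0.5,1,0,0,0,0,0],[-0.5,1,0,0,0,0,0]]';python3 -m handwheel '[[-0.5,1,0,0,0,0,0],[-0.5,1,0,0,0,0,0]]';python3 d.py; python3 t.py w8 112 -2
```

```text
clock: 12.15
tool_pos: [0.5699, 0.1132, 0.0273]
orientation: [0.0, 0.763, 0.647, -0.0]
contact_force: [-1.3, -1.9, 0.0]
gripper_width: 0.248
grip_force: 1.1
clock: 12.35
tool_pos: [0.5702, 0.1151, 0.0273]
orientation: [-0.0, 0.763, 0.647, -0.0]
contact_force: [0.3, -2.2, -0.3]
gripper_width: 0.249
grip_force: 1.1
clock: 12.55
tool_pos: [0.5705, 0.1172, 0.0273]
orientation: [0.0, 0.763, 0.647, -0.0]
contact_force: [-0.2, -1.7, 0.1]
gripper_width: 0.25
grip_force: 1.1
pipes-frame tcp 58.3 -2.2 z 0.0273 x-angle rel -0.03 q7 0.18 t 12.55 F [-0.2 -1.7  0.1]
tin [111.7  -2.3] 51 40
```

```bash
for i in 1; do python3 -m handwheel '[[-0.5,1,0,0,0,0,0]]'|grep -E "tool_pos|contact"; python3 -m handwheel '[[-0.5,1,0,0,0,0,0]]'|grep -E "tool_pos|contact";python3 -m handwheel '[[-0.5,1,0,0,0,0,0],[-0.5,0,0,0,0,0,0]]'|grep -E "tool_pos|contact"; done; python3 t.py w9 114 -2
```

```text
tool_pos: [0.5706, 0.1177, 0.0273]
contact_force: [-1.7, -6.7, 0.9]
tool_pos: [0.5707, 0.1179, 0.0273]
contact_force: [-1.6, -11.6, 1.9]
tool_pos: [0.5707, 0.118, 0.0273]
contact_force: [-2.1, -12.0, 2.8]
tin [112.4  -2.5] 51 36
```

Force rises to 12 N and the tool has stalled, so the tin is against the batten. Retract.

```bash
python3 -m handwheel '[[-0.5,-3,0,0,0,0,0],[-0.5,-5,0,0,0,0,0],[-0.5,-7,0,0,0,0,0],[-0.5,0,0,-20,0,0,0],[-0.5,0,0,-40,0,0,0],[-0.5,0,0,-40,0,0,0],[-0.5,0,0,-40,0,0,0],[-0.5,-30,0,0,0,0,0],[-0.5,-30,0,0,0,0,0],[-0.5,-30,0,0,0,0,0],[-0.5,0,0,0,0,0,0]]'; python3 - <<'E'
from h import *
a=grab('scene','s9');b=grab('wrist','w10')
p=cv2.imread('pics/s9.png');w=cv2.imread('pics/w10.png')
o=np.zeros((600,800,3),np.uint8);o[:300,:400]=cv2.resize(w,(400,300));o[:300,400:]=cv2.resize(p,(400,300));o[300:,200:600]=cv2.resize(p[200:305,310:450],(400,300));cv2.imwrite('pics/m9.png',o)
E
```

```text
clock: 14.15
tool_pos: [0.553, 0.0124, 0.1678]
orientation: [0.0, 0.764, 0.645, 0.0]
contact_force: [-0.2, 0.2, 0.9]
gripper_width: 0.25
grip_force: 0.0
```

View pics/m9.png

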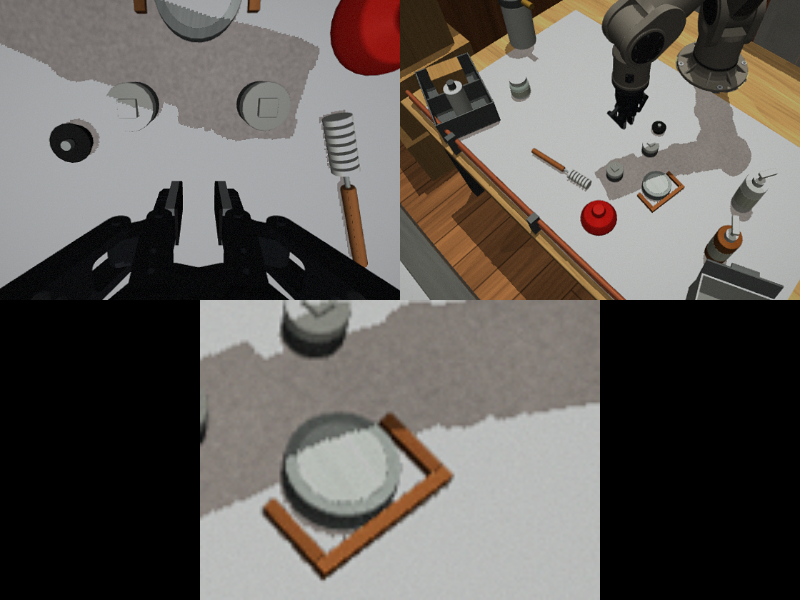

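The tin lies flat in the bay against the back batten (crop, contact near (378,510)). The bystanders are in place and the gripper is clear.

```bash
python3 -c "
from workcell import ctrl;print(ctrl.hand_in())"
```

```text
the job is handed in; nothing more can be done
None
```

I pushed the tin flat through the gap and home against the bay's back batten, with nothing else disturbed, then handed the job in at about 14 s; no verdict came back.

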